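# Clamp a load cell with the knob under the bed's front edge

## Task

Slide the aluminium load cell gently along the blue clamping bed until it is fully home against the end stop at the bed's left end (as seen from the robot), then turn the four-armed knob under the bed's front edge, counterclockwise as seen from above, until the cam grips the cell against the sprung bar at the rear. Stop at hand-tight, when about 10 newtons are needed at the red end of a knob arm - the cell must be held firmly but is ruined by overtightening - and let go with the clamp left holding. Leave everything else on the worktop where it stands.

Things in the scene. Friction and masses are not known exactly. Their poses are not given: they have to be found in the camera images.
- bed: Fixed clamping bed: blue plate 102 x 220 x 10 mm on feet, underside 36 mm, top 46 mm above the worktop. Origin on the worktop; x away from the robot, y left along the bed, z up. The plate spans x -62 to 40, y -125 to 95 mm. Guide rails 10 mm high at x -44 to -38 mm (y -118 to -36 and 36 to 54) in front of the cell. The feet stand clear of the knob.
- stop (a point): Middle of the end stop's face, which looks along the bed's -y: an aluminium block 52 mm (x) by 26 mm high. The cell's end must come against this face. It lies at x -16, y +54, z 59 mm in the bed's frame.
- cell (a point): Centre (half-way up) of the loose load cell, an aluminium bar 26 x 130 x 26 mm, about 0.2 kg, on the bed's plate. The point's y axis runs along the bar, z up. Home, its centre is at y -11 mm in the bed's frame; it starts 15 to 40 mm right of that, with some mm of play in x between rails and fence. Nothing stands on the plate right of it.
- load_cell: The same load cell: origin in the middle of its underside; its own axes are turned from the bar's axes, so use cell.
- clamp: Knob and cam, one part on an upright spindle at x -50, y 0 mm of the bed. Origin on the axis at worktop height; it turns with the knob, z up. Below the plate a hub of radius 18 mm, 8 to 32 mm above the worktop, and four grey arms, 11 mm wide, at 45, 135, 225 and 315 degrees from the part's x axis. Yaw relative to the bed 0 to 0.7 rad at the start.
- red_end (a point): Middle of one of the four red arm ends (the 45 degree arm; it may be under the plate): upright cylinder of radius 8 mm, 60 mm from the axis, 7 to 33 mm above the worktop. Passing the front, the arm ends stand out from under the plate's front edge (12 mm in front of the axis), where fingertips from above can push or pinch them.
- knob (a point): On the spindle, at the middle height of the arms (20 mm). Counterclockwise from above tightens: at the front the arm ends move to the right. Clear of the cell it turns with 3 to 4 N at an arm end; once it grips, the resistance grows by 0.5 to 2 N a millimetre. At 10 N it squeezes the cell with about 23 N and keeps about 17. Friction keeps it where it is left.
- cam (a point): Centre of the brass cam disc, radius 21 mm, 49 to 65 mm above the worktop, 12 mm off the spindle. It pushes the cell back against a sprung steel bar (24 mm high) in an aluminium rear fence. The bar's face lies at about x -3 mm of the bed, up to 5 mm either way by a setting that is not told; so the cam begins to grip at a knob yaw of 0.9 to 1.9 rad from the bed's.
- brass_weight: Bystander, to be left alone: pale brass-coloured test weight, 38 mm wide and 48 mm high, behind the bed. Origin in the middle of its underside.
- grey_weight: Bystander, to be left alone: grey test weight, 31 mm wide and 40 mm high, behind the bed. Origin in the middle of its underside.
- screwdriver: Bystander, to be left alone: yellow-handled screwdriver, 170 mm long, left of the bed. Origin in the middle of its underside.
- timer: Bystander, to be left alone: small white timer, 69 x 69 x 17 mm, right of the bed. Origin in the middle of its underside.
There are look-alikes about, which are no part of the job. Of the things that look like the load_cell, the largest one is meant.

How it is judged:
By the outcome, as a careful person would: the job done as asked, in the order asked, and still so for the second after the job is handed in, with the robot touching nothing.
It also fails if it takes over 64 s, if anything falls off the work surface, if the arm or the gripper's body presses on something with over 40 N, if the wrist force passes 120 N, or if a joint passes its speed limit or range.

## Robot

A 7-joint arm with a two-finger parallel gripper is mounted at the origin on a cart in front of the work surface, level with it; the furniture and walls round the work are solid. World frame = base frame: x ahead of the robot, y to its left, z up, the work surface at z = 0. Lengths are in m, angles in rad, forces in N, time in s.
With the tool pointing down it reaches from about 0.35 to 0.9 m from the base axis. Payload 7.2 kg.
Tool frame: the origin (TCP) lies at the very end of the fingers, on their centre line; the grasp point (between the pads) lies 19 mm behind it; z points along the fingers, y is the line along which they close (so a half turn about z gives the same grasp; the last joint's range is limited). The gripper opens to 85 mm and grips with 20 to 120 N. Pads are 22 mm wide; open, the fingers measure 114 mm over their backs; the gripper's body (76 mm by 85 mm) begins 54 mm behind the grasp point. The pads swing forward as they close: fully open they stand 13 mm farther back than shut.
Start: joints at [-1.382, 0.411, -0.013, 1.596, 0.006, 1.134, -0.082], TCP at [0.159, 0.605, 0.231] pointing down, gripper open.
Joint ranges: [-2.95, 2.95], [-0.29, 1.99], [-1.47, 1.44], [0.14, 2.54], [-1.03, 4.17], [0.13, 1.85], [-2.86, 2.86]. Speed limits (rad/s): [2.39, 2.39, 3.01, 3.01, 3.14, 3.14, 3.14].

## Interface

Orientations are given as a unit quaternion [x, y, z, w].
In Python, from bench import env gives the robot as it stands. The module is installed in compiled form; this text tells all that it offers.
- The arm moves only by the tool play_rows, never from a script. Its argument "steps" is a list of rows, each an object of numbers: "dx", "dy", "dz": the shift along the tool's x, y, z in mm; "ax", "ay", "az": the turn, a rotation vector about the tool's x, y, z in rad. In form: [{"dx": .., "dy": .., "dz": .., "ax": .., "ay": .., "az": ..}, ...]. A call has 1 to 20 rows; each row shifts and turns the commanded pose from where the row before left it, along the tool's axes as they then stand; what a row does not reach is not made up. A row lasts 1/8 s, in which the tool goes at most 62.5 mm and 10.7 degrees, less where a joint would pass 70% of its speed; a pose out of reach is approached as far as the arm can. A call with a gripper value outside its range is refused whole. "fingers" is the closure in counts, from 0 (fully open) to 255 (shut), set as the call begins (left out, the last holds). The fingers move at their own pace and stop on an object; "squeeze" is the grip in N (left out, the last holds). Time passes only in rows, so rows that do not move let the fingers close. It gives the time, the measured TCP pose, the force, the opening and the grip force at its end, in the units of the state.
- env.state(): the state, without advancing time (a new reading comes with each control period).
- env.get_image(name): name is "scene" or "top"; returns the picture (400x640x3 uint8, blue, green, red); there is no depth.
- env.calibration(name): a dict with "camera_matrix" (3x3 intrinsics, pixels), "origin" and "attitude" of the camera in the world. Camera axes: x right, y up, looking along -z (the intrinsics and any distortion apply to the point x, -y, -z); pixel columns grow to the right and rows downward; lengths in m; the calibration is good to about 2 mm. A picture is of the moment at which its call begins. calibration takes no time and is no camera call.
- env.job_done(): hands the job in; it is judged then, once.
The state is a dict: "time_s": time; "joint_pos": joint angles; "joint_vel": joint speeds; "joint_efforts": joint torques, N m; "position": TCP position; "orientation": TCP orientation; "wrist_force": force on the tool from outside, world axes, zero at the start; "torque": the same for the moment, N m; "finger_gap": finger opening in m; "gripper_force": force on a finger pad.
Only numpy, scipy, OpenCV 4.12 (cv2) and the standard library are available. Lean on these libraries where they do the work, as an engineer would, in place of code of your own. Each camera call takes 0.05 s, during which the arm holds its last target. There are 200 camera calls.

## Working session

There is one attempt and no reset: what is moved stays moved. The work goes in short steps, Python scripts to look and compute and a tool call to move; the robot and the scene stay as the last step left them, time stands still between calls to the robot, and variables do not carry over. Pictures are saved under pics/ and viewed, at most 10 in all, crops included, and the job is handed in when it is done.

Besides the shell and the picture viewer there is one more tool, called after ">>>" by a JSON object that holds its "api" and its "payload". play_rows: Moves the arm, as the interface text tells. Its arguments: {"type":"object","properties":{"steps":{"type":"array"},"fingers":{"type":"number"},"squeeze":{"type":"number"}},"required":["steps"]}

```bash
mkdir -p pics; python3 - <<'E'
from bench import env
import cv2,numpy as np
for n in("scene","top"):
    cv2.imwrite(f"pics/{n}0.png",env.get_image(n)); c=env.calibration(n); print(n,c)
s=env.state(); print(s)
E
```

```text
scene {'camera_matrix': array([[388.99318735,   0.        , 325.30334115],
       [  0.        , 388.99318735, 194.58873952],
       [  0.        ,   0.        ,   1.        ]]), 'origin': array([-0.43819993, -0.57075044,  0.96188899]), 'attitude': array([ 0.38066333, -0.23574913, -0.4487613 ,  0.77338934])}
top {'camera_matrix': array([[490.28599323,   0.        , 323.93507614],
       [  0.        , 490.28599323, 208.18599291],
       [  0.        ,   0.        ,   1.        ]]), 'origin': array([ 0.31259208, -0.01442696,  1.46371073]), 'attitude': array([-0.06920037,  0.07344603,  0.73054262, -0.67536988])}
{'time_s': 0.1, 'joint_pos': array([-1.38222019,  0.4118127 , -0.01273508,  1.59696642,  0.00558867,
        1.13431722, -0.08222636]), 'joint_vel': array([ 0.00010607, -0.00218016,  0.00056281, -0.00208431, -0.00070283,
        0.00017809, -0.00025355]), 'joint_efforts': array([ 3.38688304e-03, -6.01828694e+01,  6.84568863e-01, -3.00092912e+01,
        1.40566734e-02,  6.36823213e-03,  1.56108581e-05]), 'position': array([0.15863219, 0.60406175, 0.23053905]), 'orientation': array([ 1.28028558e-01,  9.91770210e-01, -7.32312673e-04, -5.19100251e-05]), 'wrist_force': array([0.07568176, 0.02124192, 0.00549023]), 'torque': array([-0.00543174,  0.01803428,  0.06517031]), 'gripper_force': 0.0, 'finger_gap': 0.08510663956770492}
```

View pics/top0.png

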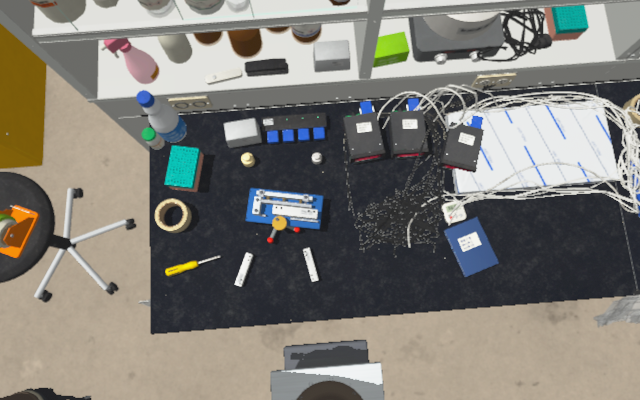

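View pics/scene0.png

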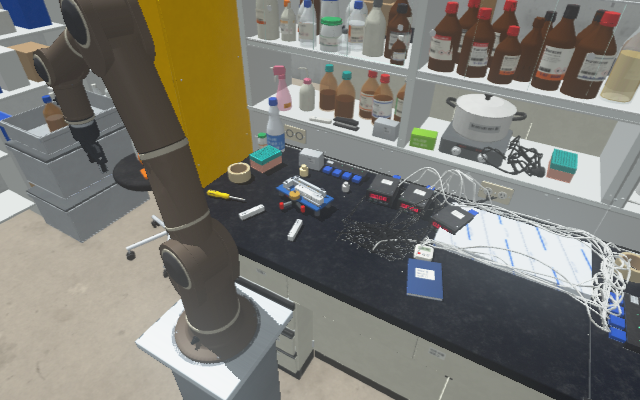

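The top view shows the blue bed at about (285,209), with the cell at (296,212), the brass cam at (278,223) and red ends near (269,240) and (296,230). I'll enlarge both views.

```bash
cat > h.py <<'E'
from bench import env
import cv2,numpy as np
from scipy.spatial.transform import Rotation as R
def ray(n,u,v,z):
    c=env.calibration(n);K=c['camera_matrix'];d=np.linalg.solve(K,[u,v,1.])
    d=R.from_quat(c['attitude']).apply([d[0],-d[1],-d[2]]);o=c['origin'];return o+d*(z-o[2])/d[2]
def proj(n,p):
    c=env.calibration(n);q=R.from_quat(c['attitude']).inv().apply(np.atleast_2d(p)-c['origin'])
    q=np.c_[q[:,0],-q[:,1],-q[:,2]]@c['camera_matrix'].T;return q[:,:2]/q[:,2:]
def st():
    s=env.state();print(round(s['time_s'],2),s['position'].round(4),s['orientation'].round(3),'F',s['wrist_force'].round(2),'T',s['torque'].round(2),'gap',round(s['finger_gap'],4),s['joint_pos'].round(2))
E
python3 - <<'E'
from h import *
i=cv2.imread('pics/top0.png')[180:260,235:340]; j=cv2.imread('pics/scene0.png')[165:225,265:345]
a=cv2.resize(i,(735,560),interpolation=cv2.INTER_CUBIC);cv2.imwrite('pics/top0c.png',a)
cv2.imwrite('pics/sc0c.png',cv2.resize(j,(800,600),interpolation=cv2.INTER_CUBIC))
E
```

```text
(no output)
```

View pics/top0c.png

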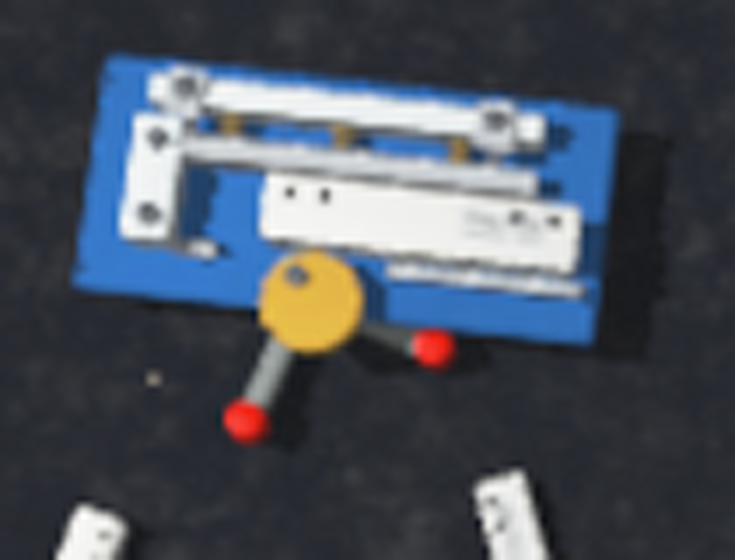

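View pics/sc0c.png

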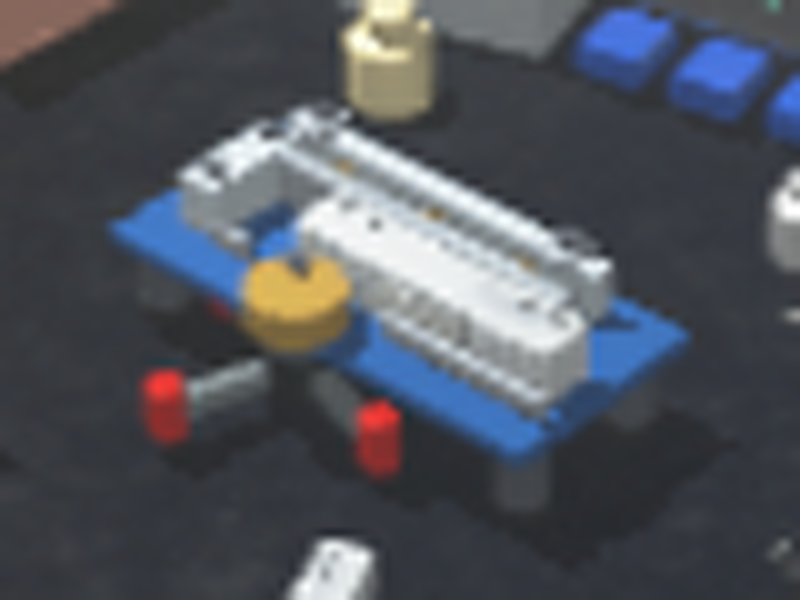

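Crop readings: plate corners at (108,55), (620,108), (595,345), (75,288). Red ends are at (246,421) and (433,348). The cell spans (262,175) to (580,272), and the cam centre is at (312,302). Next I convert these to positions.

```bash
python3 - <<'E'
from h import *
P=lambda x,y,z:ray('top',235+(x+.5)/7-.5,180+(y+.5)/7-.5,z)
b=np.array([P(*c,.046) for c in[(108,55),(620,108),(595,345),(75,288)]])
m=np.array([[40,95],[40,-125],[-62,-125],[-62,95]])/1e3
A=b[:,:2];ac=A-A.mean(0);mc=m-m.mean(0)
U,S,V=np.linalg.svd(mc.T@ac);Rm=(U@V).T; yaw=np.arctan2(Rm[1,0],Rm[0,0]);t=A.mean(0)-Rm@m.mean(0)
print('bed',t,yaw,'res',(A-(m@Rm.T+t)).round(4).tolist())
for n,p in dict(r1=P(246,421,.033),r2=P(433,348,.033),cam=P(312,302,.065),screw=P(297,275,.067),c1=P(265,175,.072),c2=P(582,207,.072),c3=P(575,272,.072),c4=P(262,238,.072),stopR=P(183,122,.072),stop2=P(178,240,.072),bar=P(535,193,.07),barL=P(190,160,.07)).items():
    q=Rm.T@(p[:2]-t);d=q-[-.05,0];print(n,p.round(4),'bed',(q*1e3).round(1),'r',np.hypot(*d).round(4),'ang',np.arctan2(d[1],d[0]).round(2))
print('axis',Rm@[-.05,0]+t)
i=env.calibration('scene');S=lambda x,y,z:ray('scene',265+(x+.5)/10-.5,165+(y+.5)/10-.5,z)
for n,p in dict(bl=S(110,225,.046),br=S(520,460,.046),tr=S(690,335,.046),r1=S(165,380,.033),r2=S(379,412,.033)).items():
    print(n,p.round(4),'bed',((Rm.T@(p[:2]-t))*1e3).round(1))
E
```

```text
bed [0.62616138 0.09440409] -0.1860662224682918 res [[-0.0003, -0.0002], [0.0002, 0.0006], [-0.0002, 0.0001], [0.0004, -0.0005]]
r1 [0.5233 0.1317 0.033 ] bed [-108.    17.6] r 0.0606 ang 2.85
r2 [0.5481 0.0513 0.033 ] bed [-68.7 -56.8] r 0.0598 ang -1.89
cam [0.566  0.0984 0.065 ] bed [-59.9  -7.2] r 0.0122 ang -2.51
screw [0.5774 0.1038 0.067 ] bed [-49.6   0.2] r 0.0004 ang 0.52
c1 [0.6196 0.1141 0.072 ] bed [-10.1  18.2] r 0.0438 ang 0.43
c2 [ 0.5958 -0.0159  0.072 ] bed [  -9.5 -114. ] r 0.121 ang -1.23
c3 [ 0.5687 -0.011   0.072 ] bed [ -36.9 -114.2] r 0.1149 ang -1.46
c4 [0.5931 0.1169 0.072 ] bed [-36.6  16. ] r 0.0208 ang 0.87
stopR [0.6448 0.1468 0.072 ] bed [ 8.6 55. ] r 0.0803 ang 0.75
stop2 [0.595  0.1515 0.072 ] bed [-41.2  50.4] r 0.0511 ang 1.4
bar [0.6036 0.0031 0.07  ] bed [ -5.3 -93.9] r 0.104 ang -1.13
barL [0.6288 0.145  0.07  ] bed [-6.7 50.2] r 0.0663 ang 0.86
axis [0.5770244  0.10365381]
bl [0.5833 0.2022 0.046 ] bed [-62.  98.]
br [ 0.5383 -0.0142  0.046 ] bed [ -66.2 -123. ]
tr [ 0.6385 -0.0325  0.046 ] bed [  35.6 -122.4]
r1 [0.5244 0.1361 0.033 ] bed [-107.7   22.2]
r2 [0.5497 0.0547 0.033 ] bed [-67.8 -53.2]
```

>>> {"api": "play_rows", "payload": {"steps": [{"dx":-20,"dy":-18},{"dx":-32,"dy":-29,"dz":4},{"dx":-38,"dy":-34.5,"dz":4},{"dx":-38,"dy":-34.5,"dz":6},{"dx":-38,"dy":-34.5,"dz":6},{"dx":-38,"dy":-34.5,"dz":7},{"dx":-38,"dy":-34.5,"dz":8},{"dx":-38,"dy":-34.5,"dz":8},{"dx":-38,"dy":-34.5,"dz":8},{"dx":-38,"dy":-34.5,"dz":8},{"dx":-38,"dy":-34.5,"dz":8},{"dx":-38,"dy":-34.5,"dz":8},{"dx":-38,"dy":-34.5,"dz":8},{"dx":-38,"dy":-34.5,"dz":8},{"dx":-38,"dy":-34,"dz":8},{"dx":-22,"dy":-20,"dz":5},{"az":-0.07},{}], "fingers": 255, "squeeze": 20}}

```text
invalid input
```

>>> {"api": "play_rows", "payload": {"steps": [{"dx":-20,"dy":-18,"dz":0,"ax":0,"ay":0,"az":0},{"dx":-32,"dy":-29,"dz":4,"ax":0,"ay":0,"az":0},{"dx":-38,"dy":-34.5,"dz":4,"ax":0,"ay":0,"az":0},{"dx":-38,"dy":-34.5,"dz":6,"ax":0,"ay":0,"az":0},{"dx":-38,"dy":-34.5,"dz":6,"ax":0,"ay":0,"az":0},{"dx":-38,"dy":-34.5,"dz":7,"ax":0,"ay":0,"az":0},{"dx":-38,"dy":-34.5,"dz":8,"ax":0,"ay":0,"az":0},{"dx":-38,"dy":-34.5,"dz":8,"ax":0,"ay":0,"az":0},{"dx":-38,"dy":-34.5,"dz":8,"ax":0,"ay":0,"az":0},{"dx":-38,"dy":-34.5,"dz":8,"ax":0,"ay":0,"az":0},{"dx":-38,"dy":-34.5,"dz":8,"ax":0,"ay":0,"az":0},{"dx":-38,"dy":-34.5,"dz":8,"ax":0,"ay":0,"az":0},{"dx":-38,"dy":-34.5,"dz":8,"ax":0,"ay":0,"az":0},{"dx":-38,"dy":-34.5,"dz":8,"ax":0,"ay":0,"az":0},{"dx":-38,"dy":-34,"dz":8,"ax":0,"ay":0,"az":0},{"dx":-22,"dy":-20,"dz":5,"ax":0,"ay":0,"az":0},{"dx":0,"dy":0,"dz":0,"ax":0,"ay":0,"az":-0.07},{"dx":0,"dy":0,"dz":0,"ax":0,"ay":0,"az":0}], "fingers": 255, "squeeze": 20}}

```text
time_s: 2.35
position: [0.577, -0.0382, 0.1267]
orientation: [0.094, 0.996, -0.0, -0.001]
wrist_force: [-0.4, 0.4, -0.4]
finger_gap: 0.0001
gripper_force: 0.0
```

>>> {"api": "play_rows", "payload": {"steps": [{"dx":0,"dy":0,"dz":15,"ax":0,"ay":0,"az":0},{"dx":0,"dy":0,"dz":20,"ax":0,"ay":0,"az":0},{"dx":0,"dy":0,"dz":20,"ax":0,"ay":0,"az":0},{"dx":0,"dy":0,"dz":12,"ax":0,"ay":0,"az":0},{"dx":0,"dy":4,"dz":0,"ax":0,"ay":0,"az":0},{"dx":0,"dy":4,"dz":0,"ax":0,"ay":0,"az":0},{"dx":0,"dy":4,"dz":0,"ax":0,"ay":0,"az":0},{"dx":0,"dy":4,"dz":0,"ax":0,"ay":0,"az":0},{"dx":0,"dy":4,"dz":0,"ax":0,"ay":0,"az":0},{"dx":0,"dy":4,"dz":0,"ax":0,"ay":0,"az":0}]}}

```text
time_s: 3.6
position: [0.5821, -0.0147, 0.0607]
orientation: [0.094, 0.996, -0.0, 0.0]
wrist_force: [-0.6, -2.7, 3.3]
finger_gap: -0.0001
gripper_force: 2.0
```

```bash
python3 - <<'E'
from h import *
st(); cv2.imwrite('pics/a.png',cv2.resize(env.get_image('scene')[160:230,255:355],(800,560),interpolation=cv2.INTER_CUBIC))
E
```

```text
3.6 [ 0.5821 -0.0147  0.0607] [ 0.094  0.996 -0.     0.   ] F [-0.61 -2.73  3.35] T [-0.57  0.1  -0.01] gap -0.0001 [-0.26  0.55  0.28  1.87 -0.21  0.75  1.51]
```

View pics/a.png

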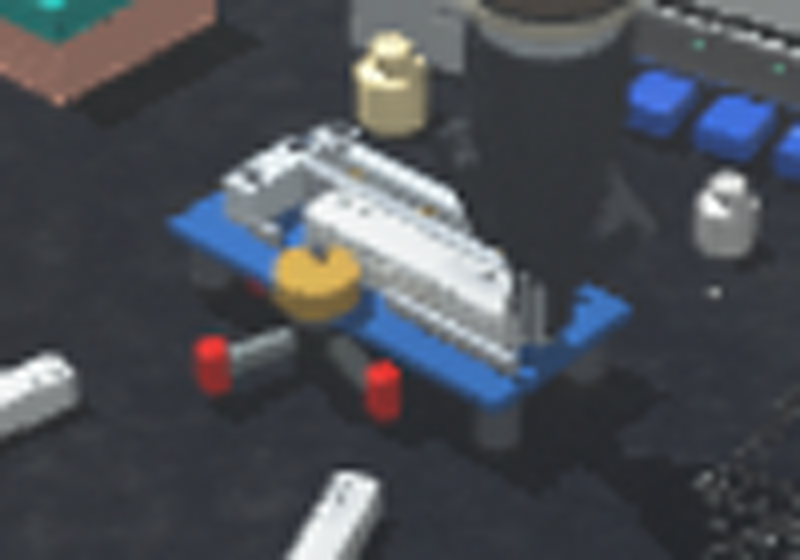

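The fingers are against the cell's right end, and it has moved about 13 mm. I'll keep pushing.

>>> {"api": "play_rows", "payload": {"steps": [{"dx":0,"dy":3.5,"dz":0,"ax":0,"ay":0,"az":0},{"dx":0,"dy":3.5,"dz":0,"ax":0,"ay":0,"az":0},{"dx":0,"dy":3.5,"dz":0,"ax":0,"ay":0,"az":0},{"dx":0,"dy":3,"dz":0,"ax":0,"ay":0,"az":0},{"dx":0,"dy":2.5,"dz":0,"ax":0,"ay":0,"az":0},{"dx":0,"dy":2,"dz":0,"ax":0,"ay":0,"az":0},{"dx":0,"dy":1,"dz":0,"ax":0,"ay":0,"az":0}]}}

```text
time_s: 4.53
position: [0.5852, 0.0047, 0.0601]
orientation: [0.093, 0.996, 0.0, -0.0]
wrist_force: [-0.1, -0.3, -0.9]
finger_gap: 0.0
gripper_force: 0.5
```

>>> {"api": "play_rows", "payload": {"steps": [{"dx":0,"dy":1,"dz":0,"ax":0,"ay":0,"az":0},{"dx":0,"dy":1,"dz":0,"ax":0,"ay":0,"az":0}]}}

```text
time_s: 4.78
position: [0.5856, 0.0064, 0.0602]
orientation: [0.093, 0.996, 0.0, -0.0]
wrist_force: [-0.0, -0.0, 0.0]
finger_gap: -0.0002
gripper_force: 0.4
```

>>> {"api": "play_rows", "payload": {"steps": [{"dx":0,"dy":1,"dz":0,"ax":0,"ay":0,"az":0},{"dx":0,"dy":1,"dz":0,"ax":0,"ay":0,"az":0}]}}

```text
time_s: 5.03
position: [0.5861, 0.0084, 0.0603]
orientation: [0.093, 0.996, 0.0, 0.0]
wrist_force: [-0.8, -1.2, -0.1]
finger_gap: 0.0006
gripper_force: 0.4
```

>>> {"api": "play_rows", "payload": {"steps": [{"dx":0,"dy":1,"dz":0,"ax":0,"ay":0,"az":0}]}}

```text
time_s: 5.15
position: [0.5863, 0.0093, 0.0603]
orientation: [0.093, 0.996, -0.0, 0.0]
wrist_force: [-0.3, -1.0, -0.7]
finger_gap: -0.0001
gripper_force: 0.4
```

>>> {"api": "play_rows", "payload": {"steps": [{"dx":0,"dy":0.7,"dz":0,"ax":0,"ay":0,"az":0},{"dx":0,"dy":0.7,"dz":0,"ax":0,"ay":0,"az":0}]}}

```text
time_s: 5.4
position: [0.5865, 0.0107, 0.0603]
orientation: [0.093, 0.996, -0.0, -0.0]
wrist_force: [-0.3, -0.9, -0.1]
finger_gap: 0.0001
gripper_force: 0.4
```

>>> {"api": "play_rows", "payload": {"steps": [{"dx":0,"dy":0.7,"dz":0,"ax":0,"ay":0,"az":0},{"dx":0,"dy":0.5,"dz":0,"ax":0,"ay":0,"az":0}]}}

```text
time_s: 5.65
position: [0.5868, 0.0119, 0.0603]
orientation: [0.093, 0.996, 0.0, 0.0]
wrist_force: [-0.4, -1.3, 0.6]
finger_gap: -0.0
gripper_force: 0.4
```

>>> {"api": "play_rows", "payload": {"steps": [{"dx":0,"dy":0.7,"dz":0,"ax":0,"ay":0,"az":0},{"dx":0,"dy":0.7,"dz":0,"ax":0,"ay":0,"az":0}]}}

```text
time_s: 5.9
position: [0.587, 0.0133, 0.0603]
orientation: [0.093, 0.996, 0.0, 0.0]
wrist_force: [-0.9, -1.2, -1.0]
finger_gap: -0.0002
gripper_force: 0.4
```

>>> {"api": "play_rows", "payload": {"steps": [{"dx":0,"dy":0.7,"dz":0,"ax":0,"ay":0,"az":0},{"dx":0,"dy":0.7,"dz":0,"ax":0,"ay":0,"az":0}]}}

```text
time_s: 6.15
position: [0.5871, 0.014, 0.0602]
orientation: [0.093, 0.996, -0.0, -0.0]
wrist_force: [-0.2, -3.2, -0.6]
finger_gap: 0.0002
gripper_force: 1.9
```

```bash
python3 - <<'E'
from h import *
st(); cv2.imwrite('pics/b.png',np.hstack([cv2.resize(env.get_image('scene')[165:225,265:345],(480,360),interpolation=cv2.INTER_CUBIC),cv2.resize(env.get_image('top')[180:260,255:325],(315,360),interpolation=cv2.INTER_CUBIC)]))
E
```

```text
6.15 [0.5871 0.014  0.0602] [ 0.093  0.996 -0.    -0.   ] F [-0.23 -3.19 -0.65] T [-0.84  0.18  0.02] gap 0.0002 [-0.31  0.55  0.27  1.86 -0.21  0.76  1.46]
```

View pics/b.png

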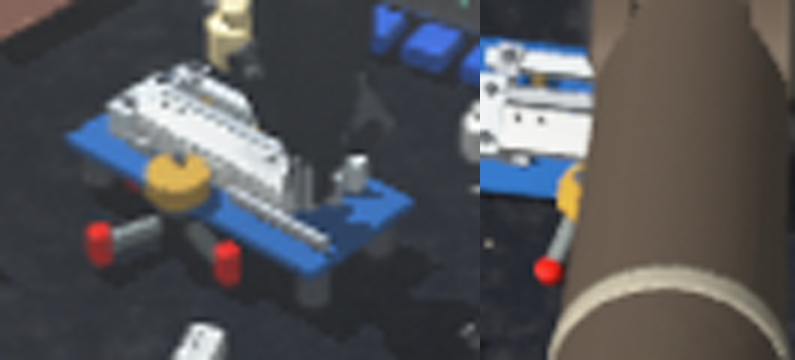

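The picture shows the cell against the stop. The force has risen to 3.2 N and motion has stalled. I'll push slightly more to confirm, then back off and rise.

>>> {"api": "play_rows", "payload": {"steps": [{"dx":0,"dy":0.7,"dz":0,"ax":0,"ay":0,"az":0},{"dx":0,"dy":0.4,"dz":0,"ax":0,"ay":0,"az":0}]}}

```text
time_s: 6.5
position: [0.5871, 0.0141, 0.0602]
orientation: [0.094, 0.996, -0.001, -0.0]
wrist_force: [-1.6, -6.9, 0.5]
finger_gap: 0.0002
gripper_force: 3.4
```

>>> {"api": "play_rows", "payload": {"steps": [{"dx":0,"dy":-4,"dz":0,"ax":0,"ay":0,"az":0},{"dx":0,"dy":-8,"dz":0,"ax":0,"ay":0,"az":0},{"dx":0,"dy":0,"dz":-20,"ax":0,"ay":0,"az":0},{"dx":0,"dy":0,"dz":-30,"ax":0,"ay":0,"az":0}]}}

```text
time_s: 7.0
position: [0.5846, 0.0039, 0.1101]
orientation: [0.093, 0.996, 0.0, -0.001]
wrist_force: [0.9, 0.5, 0.1]
finger_gap: -0.0001
gripper_force: 0.0
```

```bash
python3 - <<'E'
from h import *
st()
E
```

```text
7.0 [0.5846 0.0039 0.1101] [ 0.093  0.996  0.    -0.001] F [0.88 0.54 0.06] T [ 0.02 -0.08  0.04] gap -0.0001 [-0.31  0.48  0.3   1.83 -0.18  0.85  1.46]
```

The cell is home: 6.9 N produced no movement. Next I go over and down behind the front-left red end.

>>> {"api": "play_rows", "payload": {"steps": [{"dx":8,"dy":16,"dz":0,"ax":0,"ay":0,"az":0.05},{"dx":18.5,"dy":30,"dz":0,"ax":0,"ay":0,"az":0.0},{"dx":18.5,"dy":34,"dz":0,"ax":0,"ay":0,"az":0},{"dx":18.5,"dy":34,"dz":0,"ax":0,"ay":0,"az":0},{"dx":18.5,"dy":24,"dz":0,"ax":0,"ay":0,"az":0.12},{"dx":0,"dy":0,"dz":0,"ax":0,"ay":0,"az":0.13},{"dx":0,"dy":0,"dz":0,"ax":0,"ay":0,"az":0}]}}

```text
time_s: 7.88
position: [0.5369, 0.1575, 0.1104]
orientation: [0.24, 0.971, 0.0, 0.0]
wrist_force: [-0.6, -0.0, -0.7]
finger_gap: -0.0003
gripper_force: 0.0
```

```bash
cat >> h.py <<'E'
AX=np.array([.5770,.1037]);YAW=-.186
def kn():
    s=env.state();p=s['position'][:2]-AX;q=R.from_quat(s['orientation']).as_matrix()
    x,y=q[:2,0],q[:2,1];f=s['wrist_force'][:2]
    print('t',round(s['time_s'],2),'tool x/y off mm',(p@x*1e3).round(1),(p@y*1e3).round(1),'phi',round((np.degrees(np.arctan2(x[1],x[0])-YAW))%360,1),'z',s['position'][2].round(4),'F rad/push',(f@x).round(2),(f@y).round(2))
E
python3 -c "
from h import *
st();kn()"
```

```text
7.88 [0.5369 0.1575 0.1104] [0.24  0.971 0.    0.   ] F [-0.58 -0.04 -0.67] T [ 0.01 -0.04  0.02] gap -0.0003 [-0.64  0.45  0.35  1.9  -0.21  0.83  0.91]
t 7.88 tool x/y off mm 60.5 28.9 phi 162.9 z 0.1104 F rad/push 0.49 -0.3
```

>>> {"api": "play_rows", "payload": {"steps": [{"dx":0,"dy":0,"dz":20,"ax":0,"ay":0,"az":0},{"dx":0,"dy":0,"dz":30,"ax":0,"ay":0,"az":0},{"dx":0,"dy":0,"dz":30,"ax":0,"ay":0,"az":0},{"dx":0,"dy":0,"dz":18,"ax":0,"ay":0,"az":0},{"dx":0,"dy":-3,"dz":0,"ax":0,"ay":0,"az":0},{"dx":0,"dy":-3,"dz":0,"ax":0,"ay":0,"az":0},{"dx":0,"dy":-2,"dz":0,"ax":0,"ay":0,"az":0},{"dx":0,"dy":0,"dz":0,"ax":0,"ay":0,"az":0}]}}

```text
time_s: 8.88
position: [0.534, 0.1506, 0.0132]
orientation: [0.241, 0.971, 0.001, 0.001]
wrist_force: [1.2, 3.2, -0.0]
finger_gap: -0.0001
gripper_force: 1.9
```

```bash
python3 -c "
from h import *
kn();cv2.imwrite('pics/c.png',cv2.resize(env.get_image('scene')[165:225,265:345],(640,480),interpolation=cv2.INTER_CUBIC))"
```

```text
t 8.88 tool x/y off mm 60.0 21.3 phi 162.8 z 0.0132 F rad/push 0.39 3.39
```

View pics/c.png

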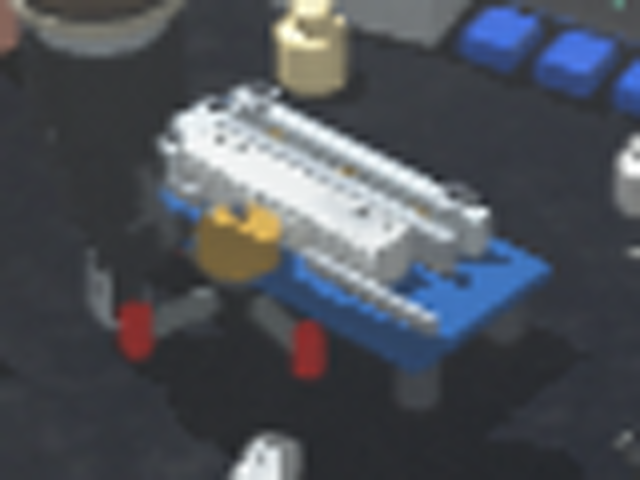

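The cell is home and the finger is against the red end at 3.4 N. I'll follow the arc next.

>>> {"api": "play_rows", "payload": {"steps": [{"dx":1,"dy":-3,"dz":0,"ax":0,"ay":0,"az":-0.05},{"dx":1,"dy":-3,"dz":0,"ax":0,"ay":0,"az":-0.05},{"dx":1,"dy":-3,"dz":0,"ax":0,"ay":0,"az":-0.05},{"dx":1,"dy":-3,"dz":0,"ax":0,"ay":0,"az":-0.05},{"dx":1,"dy":-3,"dz":0,"ax":0,"ay":0,"az":-0.05},{"dx":1,"dy":-3,"dz":0,"ax":0,"ay":0,"az":-0.05},{"dx":0.5,"dy":-1.5,"dz":0,"ax":0,"ay":0,"az":-0.025}]}}

```text
time_s: 9.8
position: [0.5221, 0.1343, 0.0132]
orientation: [0.08, 0.997, 0.001, 0.002]
wrist_force: [4.1, 3.8, 1.0]
finger_gap: 0.0002
gripper_force: 2.2
```

```bash
python3 -c "
from h import *
kn()"
```

```text
t 9.8 tool x/y off mm 59.1 21.4 phi 181.5 z 0.0132 F rad/push -3.49 4.38
```

```bash
cat >> h.py <<'E'
def fm(n=4):
    a=[]
    for k in range(n):
        if k: env.get_image('scene')
        s=env.state();q=R.from_quat(s['orientation']).as_matrix();x,y=q[:2,0],q[:2,1];f=s['wrist_force'][:2]
        a.append([f@x,f@y])
    a=np.array(a);m=a.mean(0);kn();print('mean rad',m[0].round(2),'push',m[1].round(2),'sd',a.std(0).round(2),'at red end',((60*m[1]-8*m[0])/60).round(2))
E
python3 -c "
from h import *
fm(6)"
```

```text
t 10.05 tool x/y off mm 60.1 21.1 phi 181.4 z 0.0127 F rad/push -1.89 3.31
mean rad -2.56 push 4.1 sd [0.64 0.38] at red end 4.44
```

>>> {"api": "play_rows", "payload": {"steps": [{"dx":0.2,"dy":-1.5,"dz":0,"ax":0,"ay":0,"az":-0.025},{"dx":0.2,"dy":-1.5,"dz":0,"ax":0,"ay":0,"az":-0.025},{"dx":0.2,"dy":-1.5,"dz":0,"ax":0,"ay":0,"az":-0.025},{"dx":0.2,"dy":-1.5,"dz":0,"ax":0,"ay":0,"az":-0.025}]}}

```text
time_s: 10.55
position: [0.5184, 0.1281, 0.0121]
orientation: [0.03, 1.0, -0.0, -0.001]
wrist_force: [-0.8, 4.4, 3.3]
finger_gap: -0.0003
gripper_force: 2.4
```

```bash
python3 -c "
from h import *
fm(4)"
```

```text
t 10.7 tool x/y off mm 60.0 20.4 phi 187.1 z 0.0121 F rad/push 0.35 3.94
mean rad 0.71 push 3.8 sd [0.28 0.39] at red end 3.7
```

>>> {"api": "play_rows", "payload": {"steps": [{"dx":0.4,"dy":-1.5,"dz":0,"ax":0,"ay":0,"az":-0.025},{"dx":0.4,"dy":-1.5,"dz":0,"ax":0,"ay":0,"az":-0.025}]}}

```text
time_s: 10.95
position: [0.5175, 0.1252, 0.0121]
orientation: [0.005, 1.0, -0.0, -0.0]
wrist_force: [-1.9, 3.8, 2.1]
finger_gap: 0.0001
gripper_force: 2.4
```

```bash
python3 -c "
from h import *
fm(3)"
```

```text
t 11.05 tool x/y off mm 59.7 20.5 phi 190.0 z 0.0121 F rad/push 1.66 3.77
mean rad 1.76 push 4.16 sd [0.11 0.53] at red end 3.92
```

>>> {"api": "play_rows", "payload": {"steps": [{"dx":0.4,"dy":-1.5,"dz":0,"ax":0,"ay":0,"az":-0.025},{"dx":0.4,"dy":-1.5,"dz":0,"ax":0,"ay":0,"az":-0.025}]}}

```text
time_s: 11.3
position: [0.5167, 0.1221, 0.0121]
orientation: [-0.02, 1.0, -0.0, -0.001]
wrist_force: [-2.2, 4.5, 1.5]
finger_gap: -0.0002
gripper_force: 2.4
```

```bash
python3 -c "
from h import *
fm(3)"
```

```text
t 11.4 tool x/y off mm 59.5 20.5 phi 192.9 z 0.0121 F rad/push 2.3 4.46
mean rad 2.03 push 4.69 sd [0.21 0.23] at red end 4.42
```

>>> {"api": "play_rows", "payload": {"steps": [{"dx":0.8,"dy":-1.5,"dz":0,"ax":0,"ay":0,"az":-0.025},{"dx":0.8,"dy":-1.5,"dz":0,"ax":0,"ay":0,"az":-0.025}]}}

```text
time_s: 11.65
position: [0.516, 0.119, 0.0122]
orientation: [-0.045, 0.999, 0.0, 0.0]
wrist_force: [-0.0, 4.9, -1.6]
finger_gap: -0.0001
gripper_force: 2.3
```

```bash
python3 -c "
from h import *
fm(3)"
```

```text
t 11.75 tool x/y off mm 59.4 20.4 phi 195.8 z 0.0122 F rad/push -0.37 3.59
mean rad -0.37 push 4.18 sd [0.05 0.51] at red end 4.23
```

>>> {"api": "play_rows", "payload": {"steps": [{"dx":0.7,"dy":-1.5,"dz":0,"ax":0,"ay":0,"az":-0.025}]}}

```text
time_s: 11.88
position: [0.5156, 0.1175, 0.0122]
orientation: [-0.057, 0.998, 0.0, 0.0]
wrist_force: [1.7, 5.6, -2.8]
finger_gap: 0.0001
gripper_force: 2.2
```

```bash
python3 -c "
from h import *
fm(3)"
```

```text
t 11.97 tool x/y off mm 59.5 20.4 phi 197.2 z 0.0123 F rad/push -0.26 4.78
mean rad -1.25 push 4.41 sd [0.86 1.  ] at red end 4.58
```

>>> {"api": "play_rows", "payload": {"steps": [{"dx":0.5,"dy":-1.5,"dz":0,"ax":0,"ay":0,"az":-0.025},{"dx":0.5,"dy":-1.5,"dz":0,"ax":0,"ay":0,"az":-0.025}]}}

```text
time_s: 12.22
position: [0.515, 0.1146, 0.0124]
orientation: [-0.082, 0.997, 0.0, 0.0]
wrist_force: [0.6, 5.7, -1.4]
finger_gap: 0.0002
gripper_force: 2.6
```

```bash
python3 -c "
from h import *
fm(3)"
```

```text
t 12.32 tool x/y off mm 59.5 20.7 phi 200.1 z 0.0124 F rad/push -1.8 4.64
mean rad -1.98 push 5.1 sd [0.44 0.37] at red end 5.36
```

>>> {"api": "play_rows", "payload": {"steps": [{"dx":0.5,"dy":-1.5,"dz":0,"ax":0,"ay":0,"az":-0.025},{"dx":0.5,"dy":-1.5,"dz":0,"ax":0,"ay":0,"az":-0.025}]}}

```text
time_s: 12.58
position: [0.5144, 0.112, 0.0124]
orientation: [-0.108, 0.994, 0.0, 0.0]
wrist_force: [0.1, 6.9, -3.5]
finger_gap: -0.0
gripper_force: 3.4
```

```bash
python3 -c "
from h import *
fm(3)"
```

```text
t 12.68 tool x/y off mm 59.3 21.3 phi 203.0 z 0.0124 F rad/push -2.38 5.67
mean rad -2.38 push 6.11 sd [0.63 0.47] at red end 6.43
```

>>> {"api": "play_rows", "payload": {"steps": [{"dx":0,"dy":-1.5,"dz":0,"ax":0,"ay":0,"az":-0.025},{"dx":0,"dy":-1.5,"dz":0,"ax":0,"ay":0,"az":-0.025}]}}

```text
time_s: 12.92
position: [0.5142, 0.1095, 0.0123]
orientation: [-0.133, 0.991, 0.001, -0.0]
wrist_force: [-1.9, 9.1, -0.2]
finger_gap: -0.0002
gripper_force: 4.4
```

```bash
python3 -c "
from h import *
fm(4)"
```

```text
t 13.07 tool x/y off mm 59.1 21.9 phi 205.9 z 0.0123 F rad/push -1.45 7.65
mean rad -0.88 push 8.12 sd [0.52 0.68] at red end 8.24
```

>>> {"api": "play_rows", "payload": {"steps": [{"dx":0.3,"dy":-1.5,"dz":0,"ax":0,"ay":0,"az":-0.025}]}}

```text
time_s: 13.2
position: [0.5141, 0.1083, 0.0123]
orientation: [-0.145, 0.989, 0.001, -0.001]
wrist_force: [-2.2, 9.0, 0.2]
finger_gap: -0.0003
gripper_force: 4.9
```

```bash
python3 -c "
from h import *
fm(4)"
```

```text
t 13.35 tool x/y off mm 59.0 22.3 phi 207.3 z 0.0123 F rad/push 0.21 7.71
mean rad -0.33 push 8.74 sd [0.47 0.83] at red end 8.79
```

>>> {"api": "play_rows", "payload": {"steps": [{"dx":0.3,"dy":-1.2,"dz":0,"ax":0,"ay":0,"az":-0.015}]}}

```text
time_s: 13.48
position: [0.5141, 0.1073, 0.0123]
orientation: [-0.152, 0.988, 0.001, -0.001]
wrist_force: [-3.1, 10.2, 0.3]
finger_gap: -0.0004
gripper_force: 5.2
```

```bash
python3 -c "
from h import *
kn();fm(3)"
```

```text
t 13.47 tool x/y off mm 58.9 22.4 phi 208.2 z 0.0123 F rad/push -0.12 10.67
t 13.57 tool x/y off mm 59.0 22.3 phi 208.2 z 0.0123 F rad/push -0.42 10.07
mean rad -0.39 push 10.18 sd [0.21 0.36] at red end 10.23
```

It has reached about 10.2 N, which is hand-tight. I'll back off and withdraw.

>>> {"api": "play_rows", "payload": {"steps": [{"dx":0,"dy":3,"dz":0,"ax":0,"ay":0,"az":0},{"dx":0,"dy":5,"dz":0,"ax":0,"ay":0,"az":0},{"dx":3,"dy":2,"dz":0,"ax":0,"ay":0,"az":0},{"dx":0,"dy":0,"dz":-20,"ax":0,"ay":0,"az":0},{"dx":0,"dy":0,"dz":-40,"ax":0,"ay":0,"az":0},{"dx":0,"dy":0,"dz":-50,"ax":0,"ay":0,"az":0},{"dx":20,"dy":30,"dz":-20,"ax":0,"ay":0,"az":0},{"dx":20,"dy":50,"dz":0,"ax":0,"ay":0,"az":0},{"dx":20,"dy":50,"dz":0,"ax":0,"ay":0,"az":0},{"dx":20,"dy":50,"dz":0,"ax":0,"ay":0,"az":0},{"dx":0,"dy":50,"dz":0,"ax":0,"ay":0,"az":0},{"dx":0,"dy":0,"dz":0,"ax":0,"ay":0,"az":0}]}}

```text
time_s: 15.08
position: [0.3623, 0.3132, 0.1424]
orientation: [-0.154, 0.988, 0.001, 0.0]
wrist_force: [1.0, -0.6, -0.7]
finger_gap: 0.0001
gripper_force: 0.0
```

```bash
python3 -c "
from h import *
st();cv2.imwrite('pics/d.png',np.hstack([cv2.resize(env.get_image('scene')[165:225,265:345],(400,300),interpolation=cv2.INTER_CUBIC),cv2.resize(env.get_image('top')[180:260,235:340],(394,300),interpolation=cv2.INTER_CUBIC)]))"
```

```text
15.07 [0.3623 0.3132 0.1424] [-0.154  0.988  0.001  0.   ] F [ 1.   -0.63 -0.65] T [-0.06  0.01  0.03] gap 0.0001 [-0.8   0.27 -0.02  2.04  0.    0.83  1.06]
```

View pics/d.png

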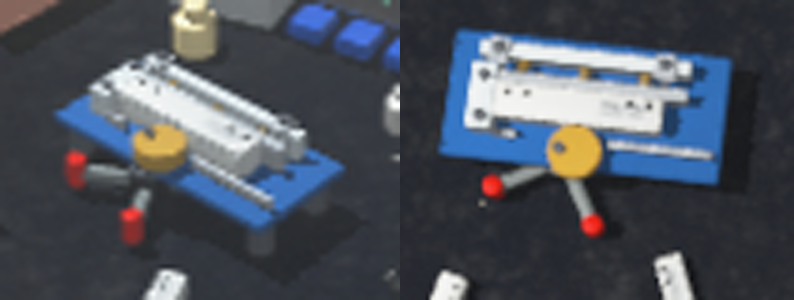

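The picture shows the cell flush with the stop (left edge at about x=490), pressed on the sprung bar by the cam at (573,150). The red ends are at (493,186) and (592,225). Everything else is where it stood, so I'm handing in.

```bash
python3 -c "
from bench import env
print(env.job_done())"
```

```text
the job is handed in; nothing more can be done
None
```

The load cell is home against the end stop, the cam grips it with about 10.2 N measured at the red arm end, the arm is withdrawn with the clamp left holding, and the job is handed in (about 15 s used; no verdict was returned).

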